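Make up the planing kit and the sanding kit

TASK

Make up the two kits from the stock lying between the two plywood trays. The planing kit goes in the three-bay tray: the block plane in its widest bay, the longer square wood offcut in the middle bay and the tape measure in its narrowest bay; the sanding kit goes in the two-bay tray: the sanding block in the wider bay and the shorter square wood block in the narrower one. Lay each thing right way up, flat on the floor of its bay and lengthwise in it, let go of it, and leave everything else on the table where it is.

Things in the scene. Friction and masses are not known exactly. Their poses are not given: they have to be found in the camera images.
- planing_tray: Three-bay plywood tray, 241 (x) by 200 (y) by 12 mm. Fixed. Origin: centre of underside, z up. Bays side by side along own x, long in own y; bay floor at 4 mm, rims (8 mm thick) and dividers (14 mm) 12 mm high. Bays 184 mm long, centred at y = 0: widest 72 mm at x = -76.5 mm; middle 67 mm at x = +7; narrowest 58 mm at x = +83.5. Left or right of the stock, yaw within 0.2 rad of 0.
- sanding_tray: Two-bay plywood tray, 181 (x) by 150 (y) by 12 mm. Fixed. Origin: centre of underside, z up. Bays side by side along own x, long in own y; bay floor at 4 mm, rims (8 mm thick) and dividers (14 mm) 12 mm high. Bays 134 mm long, centred at y = 0: wider 84 mm at x = -40.5 mm; narrower 67 mm at x = +49. On the other side of the stock from the three-bay tray, yaw within 0.2 rad of 0.
- block_plane: Low metal block plane, 50 x 160 x 49 mm, about 0.75 kg. Origin: centre of underside, z up, long in own y. Sole 50 mm wide, 6 mm thick; cheeks above it 44 mm over the outside, 35 to 39 mm high: grip across them at mid length. May face either way. Starts between the trays, roughly along world x (yaw 1.57 +- 0.2).
- saw_offcut_b: The longer square wood offcut, pale wood, 45 x 140 x 45 mm, 0.13 kg. Origin: centre of underside, z up, long in own y. Grip across x. Starts between the trays, roughly along world x (yaw 1.57 +- 0.2).
- tape_measure: Yellow tape measure among the stock (not the far one at the right back), standing on edge, 38 (x) by 91 (y, with hook) by 69 mm high, 0.28 kg; keep it standing so. Origin on the underside, z up; the solid case spans x -17 to +19 mm, y -24 to +45 mm (middle y = +10), the thin hook is at -y. Grip the case across x. May face either way. Starts between the trays, roughly along world x (yaw 1.57 +- 0.2).
- sanding_block: Cork sanding block with abrasive round it, 64 x 112 x 31 mm, 0.07 kg: wider and lower than the wood blocks. Origin: centre of underside, z up, long in own y. Grip across x (62 mm). Starts between the trays, roughly along world x (yaw 1.57 +- 0.2).
- pine_block_a: The shorter square wood block, pine, 45 x 110 x 45 mm, 0.11 kg. Origin: centre of underside, z up, long in own y. Grip across x. Starts between the trays, roughly along world x (yaw 1.57 +- 0.2).
- saw_pencil: Yellow pencil without a sharpened point, 9 x 150 x 8 mm. Not to be moved. Origin: centre of underside, z up, long in own y. Starts between the trays, roughly along world x (yaw 1.57 +- 0.2).
- masking_tape: Roll of masking tape lying flat, 100 mm across, 24 mm high, beyond the right-hand tray. Origin: centre of the underside. Not to be moved.
- bench_pliers: Pliers with red handles, 64 x 186 x 13 mm, lying beyond the stock, roughly along world y. Origin: centre of the underside. Not to be moved.

How it is judged:
By the outcome, as a careful person would: the job done as asked, in the order asked, and still so for the second after the job is handed in, with the robot touching nothing.
It also fails if it takes over 120 s, if anything falls off the work surface, if the arm or the gripper's body presses on something with over 40 N, if the wrist force passes 120 N, or if a joint passes its speed limit or range.

ROBOT

A 7-joint arm with a two-finger parallel gripper is mounted at the origin on a cart in front of the work surface, level with it; the furniture and walls round the work are solid. World frame = base frame: x ahead of the robot, y to its left, z up, the work surface at z = 0. Lengths are in m, angles in rad, forces in N, time in s.
With the tool pointing down it reaches from about 0.425 to 0.925 m from the base axis. Payload 6.8 kg.
Tool frame: the origin (TCP) lies on the front face of the gripper's body, between the roots of the fingers; the fingertips stand 73 mm ahead of it and the grasp point (between the pads) lies 54 mm ahead of it (env.nose_length is the distance from the TCP to the fingertips, in m); z points along the fingers, y is the line along which they close (so a half turn about z gives the same grasp; the last joint's range is limited). The gripper opens to 85 mm and grips with 20 to 120 N. Pads are 22 mm wide; open, the fingers measure 114 mm over their backs; the gripper's body (76 mm by 85 mm) begins 54 mm behind the grasp point. The pads swing forward as they close: fully open they stand 13 mm farther back than shut.
Start: joints at [-1.362, 0.477, 0.022, 1.555, -0.011, 1.109, -0.083], TCP at [0.21, 0.641, 0.304] pointing down, gripper open.
Joint ranges: [-2.96, 2.96], [-0.34, 2.1], [-1.41, 1.46], [0.24, 2.44], [-1.37, 4.51], [0.17, 1.92], [-2.96, 2.96]. Speed limits (rad/s): [2.39, 2.39, 3.14, 3.14, 3.14, 3.14, 3.14].

INTERFACE

Orientations are given as a unit quaternion [w, x, y, z].
In Python, from cell import env, kin, camera, calibration, job gives the robot as it stands. The module is installed in compiled form; this text tells all that it offers. Calls block until the motion is done:
- env.reach(position, orientation): joint-space move of the TCP to a pose.
- env.movel(position, velocity=0.15, rot=None, stop_force=None): straight line of the TCP; rot=None keeps the orientation; velocity is the mean speed in m/s. With stop_force (N) it stops when the force on the tool has changed by that much, and returns True; else False.
- env.goto_joints(angles): joint-space move.
- env.grip(opening, f_grip=None): finger opening in m; f_grip is the grip in N (None keeps the last); returns when the fingers have stopped.
- env.dwell(seconds).
- kin.inverse_kinematics(position, orientation): joint angles nearest the present ones, or None.
- env.get_state(): the state.
- camera(name): name is "scene" or "top"; returns (picture, depth): 384x512x3 uint8, blue, green, red; 384x512 float32, m along the optical axis (not along the pixel's ray), 0 where there is no reading.
- calibration(name): a dict with "fx", "fy", "cx", "cy" (pixels), "rvec" (rotation vector, rad) and "tvec" (3), from world to camera coordinates, as OpenCV has them. Camera axes: x right, y down, z forward; pixel columns grow to the right and rows downward; lengths in m; the calibration is good to about 2 mm. A picture is of the moment at which its call begins. calibration takes no time and is no camera call.
A pose or a line that the arm cannot do raises env.PlanningError and nothing moves.
- job.job_done(): hands the job in; it is judged then, once.
The state is a dict: "time": time; "qpos": joint angles; "joint_velocities": joint speeds; "joint_torque": joint torques, N m; "tcp_pos": TCP position; "orientation": TCP orientation; "force": force on the tool from outside, world axes, zero at the start; "torque": the same for the moment, N m; "opening": finger opening in m; "gripper_force": force on a finger pad.
Only numpy, scipy, OpenCV 4.12 (cv2) and the standard library are available. Lean on these libraries where they do the work, as an engineer would, in place of code of your own. Each camera call takes 0.05 s, during which the arm holds its last target. There are 200 camera calls.

## Working session

There is one attempt and no reset: what is moved stays moved. The work goes in short steps, each a Python script; the robot and the scene stay as the last script left them, time stands still between calls to the robot, and variables do not carry over. Pictures are saved under pics/ and viewed, at most 14 in all, crops included, and the job is handed in when it is done.

```bash
mkdir -p pics; ls
python3 - <<'E'
from cell import env,camera,calibration
import cv2,numpy as np
for n in("scene","top"):
    im,d=camera(n);cv2.imwrite(f"pics/{n}0.png",im);np.savez(f"{n}0.npz",im=im,d=d)
    c=calibration(n);print(n,c)
    cv2.imwrite(f"pics/{n}0b.png",cv2.resize(im,(800,600)))
s=env.get_state();print(s['orientation'],s['time'],s['force'])
E
```

```text
pics
scene {'fx': 415.85140866182996, 'fy': 415.85140866182996, 'cx': 255.30995207996912, 'cy': 186.80444400443358, 'rvec': array([ 0.62908453, -2.74687591,  0.97477475]), 'tvec': array([0.56074135, 0.23328467, 0.79044249])}
top {'fx': 414.72084306349217, 'fy': 414.72084306349217, 'cx': 256.8277620290601, 'cy': 193.05855396641556, 'rvec': array([ 2.11478208, -2.15885717,  0.19062181]), 'tvec': array([0.00391787, 0.62158612, 0.99193716])}
[-7.66349322e-05  1.57741697e-01  9.87480045e-01 -8.44347320e-04] 0.1 [-0.53837384  0.41986297  0.71451243]
```

View pics/top0b.png

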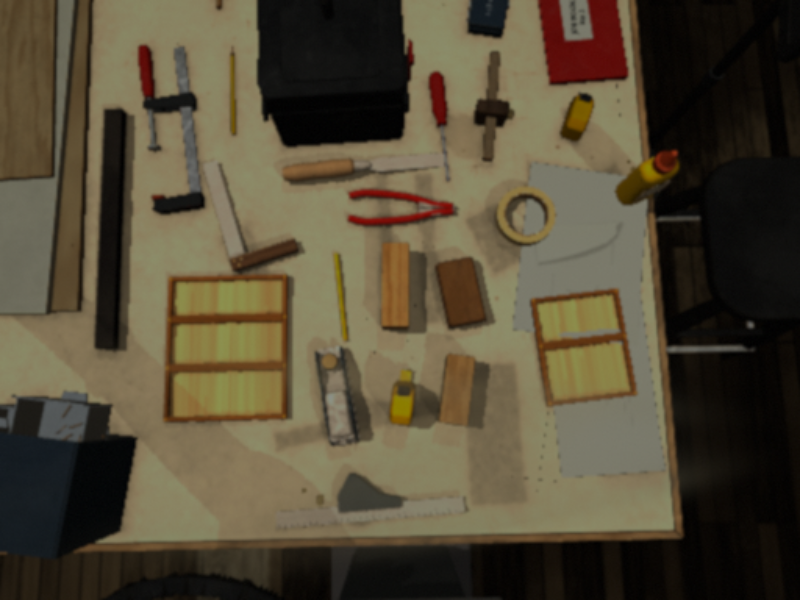

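View pics/scene0b.png

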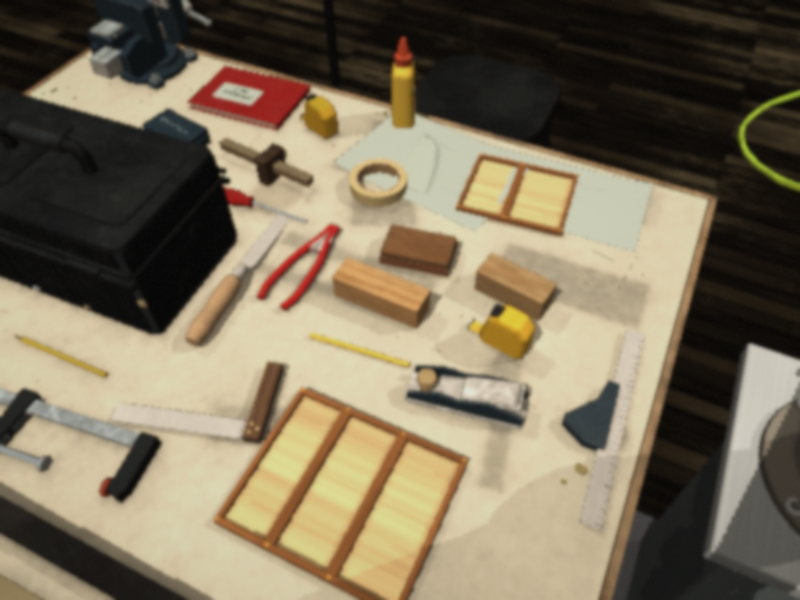

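Top view (800x600): three-bay tray at left (225,348), two-bay tray at right (585,347), and the plane, the longer offcut, tape, sanding block and pine block between them. A grey strip seems to lie in the narrow sanding bay at (578,335), so I'll check it with depth.

```bash
cat > vis.py <<'E'
import cv2,numpy as np
from cell import calibration
def cloud(n,d):
    c=calibration(n);R=cv2.Rodrigues(c['rvec'])[0]
    v,u=np.indices(d.shape)
    P=np.stack([(u-c['cx'])/c['fx']*d,(v-c['cy'])/c['fy']*d,d],-1)
    return (P-c['tvec'])@R   # world
def ray(n,uv,z):
    c=calibration(n);R=cv2.Rodrigues(c['rvec'])[0];uv=np.atleast_2d(uv).astype(float)
    r=np.c_[(uv[:,0]-c['cx'])/c['fx'],(uv[:,1]-c['cy'])/c['fy'],np.ones(len(uv))]@R
    o=-R.T@c['tvec'];t=(z-o[2])/r[:,2];return o+r*t[:,None]
def rect(xy):
    r=cv2.minAreaRect(np.float32(xy)*1000);b=cv2.boxPoints(r)/1000
    e=[b[1]-b[0],b[2]-b[1]];l=max(e,key=np.linalg.norm)
    return b.mean(0),sorted(np.linalg.norm(x) for x in e),np.arctan2(l[1],l[0])%np.pi
E
python3 - <<'E'
import cv2,numpy as np
from vis import *
T=np.load('top0.npz');S=np.load('scene0.npz')
for n,D in(('top',T),('scene',S)):
    P=cloud(n,D['d']);z=P[...,2]
    ok=(D['d']>0)&(P[...,0]>.3)&(P[...,0]<.95)&(abs(P[...,1])<.5)
    print(n,'table z',np.median(z[ok]),np.percentile(z[ok],[10,25]))
    m=(ok&(z>.022)).astype(np.uint8)
    k,l,st,ce=cv2.connectedComponentsWithStats(m)
    for i in range(1,k):
        if st[i,4]<60: continue
        q=P[l==i];zt=np.percentile(q[:,2],90)
        top=q[q[:,2]>zt-.008]
        c,s,a=rect(top[:,:2])
        print(ce[i].round(),st[i,4],'c',c.round(4),'size',np.round(s,4),'ang',round(a,3),'z',round(zt,4),len(top))
im=T['im'];P=cloud('top',T['d'])
a=cv2.resize(im[180:265,335:412],None,fx=5,fy=5,interpolation=cv2.INTER_CUBIC)
b=cv2.resize(im[170:275,100:190],None,fx=4,fy=4,interpolation=cv2.INTER_CUBIC)
h=425;o=np.zeros((h,a.shape[1]+b.shape[1],3),np.uint8);o[:a.shape[0],:a.shape[1]]=a;o[:b.shape[0],a.shape[1]:]=b
cv2.imwrite('pics/trays.png',cv2.convertScaleAbs(o,alpha=1.6))
print((P[205:225:2,360:385:4,2]*1000).round().astype(int))
E
```

```text
top table z 0.001336455387890439 [-0.00245388 -0.00089121]
[214.  67.] 3858 c [0.9333 0.0903] size [0.04   0.2166] ang 1.612 z 0.1832 1407
[369.  77.] 316 c [ 0.9364 -0.3157] size [0.0357 0.0384] ang 2.79 z 0.0672 171
[314.  83.] 328 c [ 0.9456 -0.171 ] size [0.0086 0.0538] ang 1.568 z 0.05 73
[415. 113.] 750 c [ 0.8176 -0.4174] size [0.0295 0.0322] ang 0.77 z 0.1435 148
[205. 108.] 444 c [0.8607 0.1217] size [0.0293 0.1393] ang 1.668 z 0.0312 410
[336. 137.] 436 c [ 0.7721 -0.223 ] size [0.0974 0.0979] ang 1.553 z 0.0266 436
[252. 183.] 982 c [0.6515 0.0014] size [0.0439 0.1387] ang 3.123 z 0.0469 967
[294. 187.] 992 c [ 0.6414 -0.1068] size [0.0621 0.1098] ang 0.18 z 0.0321 974
[216. 262.] 682 c [0.437  0.0959] size [0.0446 0.0658] ang 3.135 z 0.0467 305
[210. 232.] 89 c [0.5287 0.1112] size [0.023  0.0257] ang 1.556 z 0.038 85
[292. 249.] 822 c [ 0.4798 -0.0936] size [0.0451 0.1098] ang 2.98 z 0.0468 804
[257. 258.] 405 c [ 0.4603 -0.0051] size [0.0355 0.052 ] ang 3.012 z 0.0681 273
[ 46. 301.] 4672 c [0.3853 0.466 ] size [0.073 0.174] ang 3.061 z 0.1999 2015
scene table z 0.00290
[... 624 characters left out ...]
6.535e-01 -2.000e-04] size [0.0482 0.1412] ang 3.113 z 0.0478 1023
[137. 195.] 570 c [0.8618 0.1179] size [0.0272 0.1458] ang 1.681 z 0.0328 487
[326. 209.] 736 c [ 0.461 -0.007] size [0.0361 0.0528] ang 3.008 z 0.0685 336
[303. 250.] 1310 c [0.4724 0.1003] size [0.0447 0.1358] ang 0.232 z 0.0469 504
[ 82. 297.] 385 c [0.808  0.3697] size [0.0294 0.0822] ang 1.613 z 0.0248 385
[ 50. 356.] 1823 c [0.7834 0.4832] size [0.0318 0.2676] ang 0.017 z 0.0247 1823
[[ 6  6  1  8  1  4  4]
 [ 3  3  7  5  5  3  2]
 [-1  1  3  3  3  3  6]
 [ 1  6  3  6  3  5  2]
 [ 3  2  5 -1  5  5  6]
 [ 6  4  5  2  7 13 11]
 [ 3 13 11 12 13 11 11]
 [11 12 12 11 14 10 11]
 [11 14 12  8  3  6  7]
 [ 4  2  2  5  5  3  7]]
```

View pics/trays.png

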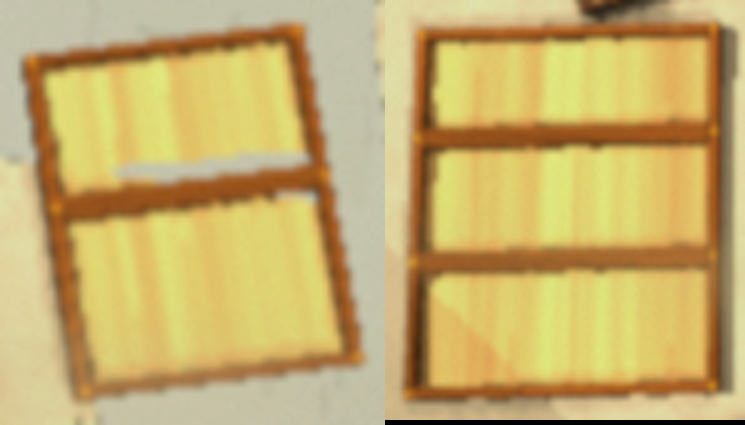

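The crop shows that the grey strip is flush with the bay floor (depth reads about 3 mm), so it's only the surface showing through, not an object. The narrowest bay is at the top (far side) in both trays, so yaw is about 0. Next I'll get refined poses for the trays, plane, tape and pencil.

Run:
```python
import cv2,numpy as np
from vis import *
T=np.load('top0.npz');S=np.load('scene0.npz')
for n,D in(('top',T),('scene',S)):
    hsv=cv2.cvtColor(D['im'],cv2.COLOR_BGR2HSV)
    P=cloud(n,D['d'])
    m=cv2.inRange(hsv,(4,110,40),(16,255,190))
    m=cv2.morphologyEx(m,cv2.MORPH_CLOSE,np.ones((3,3)))
    m[P[...,2]>.022]=0
    for c in cv2.findContours(m,cv2.RETR_EXTERNAL,cv2.CHAIN_APPROX_NONE)[0]:
        if cv2.contourArea(c)<1200: continue
        w=ray(n,c[:,0],.012);ce,s,a=rect(w[:,:2]);print(n,'tray',ce.round(4),np.round(s,4),round(a,4))
Ps=np.vstack([cloud(n,D['d']).reshape(-1,3) for n,D in(('top',T),('scene',S))])
for nm,(x0,x1,y0,y1) in dict(plane=(.36,.57,.055,.16),tape=(.40,.56,-.05,.045)).items():
    q=Ps[(Ps[:,0]>x0)&(Ps[:,0]<x1)&(Ps[:,1]>y0)&(Ps[:,1]<y1)]
    for zt in (.014,.02,.03,.04):
        r=rect(q[q[:,2]>zt][:,:2]);print(nm,zt,r[0].round(4),np.round(r[1],4),round(r[2],3))
hsv=cv2.cvtColor(T['im'],cv2.COLOR_BGR2HSV)
m=cv2.inRange(hsv,(20,150,80),(35,255,255));m[:, :205]=0;m[:,225:]=0;m[:155]=0;m[225:]=0
ys,xs=np.nonzero(m);print('pencil',rect(ray('top',np.c_[xs,ys],.005)[:,:2]))
```

```text
top tray [ 0.5486 -0.3073] [0.1511 0.1781] 0.1033
top tray [0.5607 0.2823] [0.202  0.2431] 3.1403
top tray [ 0.4254 -0.3736] [0.3308 0.6887] 2.5135
scene tray [0.589 0.276] [0.2156 0.3015] 3.1374
scene tray [ 0.5476 -0.3054] [0.1559 0.1772] 0.1061
scene tray [ 0.2668 -0.136 ] [0.2686 0.7648] 1.9506
scene tray [ 1.0945 -0.3565] [0.1833 0.4636] 0.004
plane 0.014 [0.4753 0.0999] [0.0486 0.1544] 0.169
plane 0.02 [0.4752 0.0998] [0.0486 0.1524] 0.169
plane 0.03 [0.4739 0.0996] [0.0485 0.1393] 0.168
plane 0.04 [0.4691 0.0968] [0.0446 0.1307] 0.039
tape 0.014 [ 0.472  -0.0078] [0.0378 0.0909] 2.995
tape 0.02 [ 0.4614 -0.0063] [0.0378 0.0696] 2.995
tape 0.03 [ 0.4605 -0.0061] [0.0378 0.0677] 2.995
tape 0.04 [ 0.4588 -0.0059] [0.0378 0.0643] 2.995
pencil (array([0.64219546, 0.09354698], dtype=float32), [np.float32(0.008518557), np.float32(0.14884)], np.float32(0.10012684))
```

Measured sizes match the given ones: the plane is at (.475,.100), the tape case at (.461,-.006), the planing tray at (.561,.282) with yaw 0, and the sanding tray at (.548,-.306) with yaw .104. Before moving I'll check what the dark box near (.38,.47) is.

Run:
```python
import numpy as np
from vis import *
from cell import env
print(env.nose_length)
T=np.load('top0.npz');P=cloud('top',T['d']).reshape(-1,3)
q=P[(P[:,1]>.25)&(P[:,0]<.5)&(P[:,2]>.08)]
print(np.percentile(q,[0,5,50,95,100],axis=0).round(3))
h,e=np.histogram(q[:,2],8);print(h,e.round(2))
for a,b in zip(e,e[1:]):
    s=q[(q[:,2]>=a)&(q[:,2]<=b)];print(round(a,2),s.min(0).round(2),s.max(0).round(2)) if len(s) else 0
q=P[(P[:,1]<.25)&(P[:,1]>-.5)&(P[:,0]<.8)&(P[:,2]>.08)];print(q.max(0) if len(q) else 0,len(q))
```

```text
0.0726
[[0.268 0.425 0.08 ]
 [0.282 0.429 0.101]
 [0.375 0.468 0.194]
 [0.466 0.529 0.201]
 [0.488 0.598 0.205]]
[ 210  861  548  397  419  455  349 3460] [0.08 0.1  0.11 0.13 0.14 0.16 0.17 0.19 0.21]
0.08 [0.27 0.43 0.08] [0.47 0.6  0.1 ]
0.1 [0.27 0.42 0.1 ] [0.48 0.59 0.11]
0.11 [0.27 0.43 0.11] [0.49 0.58 0.13]
0.13 [0.27 0.43 0.13] [0.48 0.57 0.14]
0.14 [0.27 0.43 0.14] [0.48 0.55 0.16]
0.16 [0.27 0.43 0.16] [0.48 0.56 0.17]
0.17 [0.27 0.43 0.17] [0.48 0.54 0.19]
0.19 [0.27 0.43 0.19] [0.48 0.53 0.21]
[0.79995987 0.00193171 1.08247408] 861
```

```bash
cat > rob.py <<'E'
import numpy as np
from scipy.spatial.transform import Rotation as Ro
from cell import env,kin
HI=.29
def quat(t):
    c,s=np.cos(t),np.sin(t)
    q=Ro.from_matrix(np.array([[-s,c,0],[c,s,0],[0,0,-1.]])).as_quat()
    return q[[3,0,1,2]]
def hover(x,y,t,z=HI,low=.1):
    """joint move over (x,y), closing line at angle t (mod pi), least joint travel"""
    q0=np.array(env.get_state()['qpos']);best=None
    for k in(-1,0,1):
        q=quat(t+k*np.pi);j=kin.inverse_kinematics([x,y,z],q);l=kin.inverse_kinematics([x,y,low],q)
        if j is None or l is None: continue
        d=np.abs(np.array(j)-q0).max()
        if best is None or d<best[0]: best=(d,q,j)
    print('joint travel',round(best[0],2));env.reach([x,y,z],best[1])
def st(m=''):
    s=env.get_state();print(m,'t',round(s['time'],2),'tcp',np.round(s['tcp_pos'],4),'F',np.round(s['force'],1),'open',round(s['opening'],4),'g',np.round(s['gripper_force'],1))
    return s
E
python3 - <<'E'
from rob import *
p=env.get_state()['tcp_pos'];env.movel([p[0],p[1],.40],.3)
hover(.48,-.185,0.0,z=.25);st('over')
for o in(.085,0.0):
    env.grip(o,40);env.movel([.48,-.185,.11],.25)
    print(env.movel([.48,-.185,.06],.03,stop_force=4));st(f'touch {o}')
    env.movel([.48,-.185,.12],.2)
env.grip(.085);st()
E
```

```text
joint travel 0.91
over t 3.66 tcp [ 0.4805 -0.1843  0.25  ] F [ 0.4 -0.7 -0.3] open 0.0856 g 0.0
False
touch 0.085 t 6.4 tcp [ 0.4801 -0.185   0.0601] F [ 0.3  0.4 -0.7] open 0.085 g 0.0
True
touch 0.0 t 9.03 tcp [ 0.4799 -0.1851  0.0727] F [-1.5  0.9  9.4] open -0.0001 g 4.7
 t 10.2 tcp [ 0.48  -0.185  0.12 ] F [-0.2  0.3  0.5] open 0.0853 g 0.0
```

Shut nose length is 72.6 mm, and the open tips are more than 12 mm shorter. Now the block plane.

```bash
cat >> rob.py <<'E'
def pick(x,y,ang,zg,f):
    hover(x,y,ang+np.pi/2); env.grip(.085)
    env.movel([x,y,zg+.04],.25)
    if env.movel([x,y,zg],.08,stop_force=12): st('HIT on descent')
    env.grip(0.0,f); s=st('gripped')
    env.movel([x,y,HI],.2); return st('lifted')['opening']
def place(x,y,yaw,zg,w):
    hover(x,y,yaw)
    env.movel([x,y,zg+.03],.25)
    print('contact',env.movel([x,y,zg-.001+.004],.03,stop_force=5)); st('down')
    env.grip(w+.014); env.dwell(.2)
    env.movel([x,y,zg+.08],.15); env.movel([x,y,HI],.3); st('up')
PT=(np.array([.561,.282]),-.001); ST=(np.array([.548,-.306]),.104)
def bay(T,bx):
    o,a=T; return (*(o+bx*np.array([np.cos(a),np.sin(a)])),a)
E
cat > shot.py <<'E'
import sys,cv2,numpy as np
from cell import camera
n=sys.argv[1];a,d=camera('top');b,e=camera('scene');np.savez(n+'.npz',ti=a,td=d,si=b,sd=e)
o=np.hstack([a[140:300,60:460],b[60:380,150:512][:, :]][:1]);cv2.imwrite(f'pics/{n}.png',cv2.convertScaleAbs(cv2.resize(o,None,fx=2,fy=2),alpha=1.5))
E
python3 - <<'E'
from rob import *
w=pick(.4753,.0999,.169,.081,70)
print(w)
E
python3 shot.py a1
```

```text
joint travel 0.73
gripped t 13.61 tcp [0.4756 0.1003 0.0817] F [-1.7  1.2  7.2] open 0.0443 g 71.2
lifted t 14.8 tcp [0.4743 0.0997 0.2887] F [-0.4 -0.  -8.5] open 0.044 g 72.5
0.043950691027560426
```

View pics/a1.png

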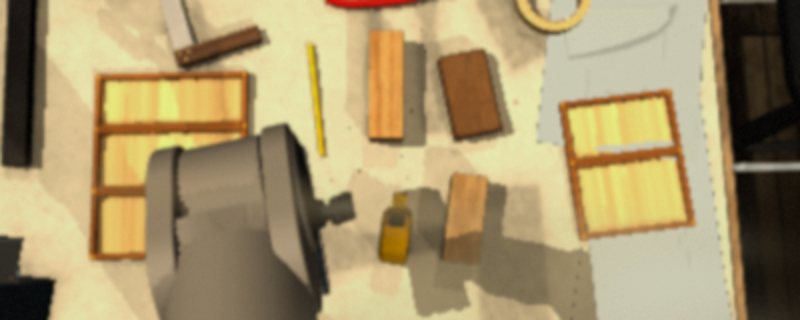

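The arm covers the plane at (235,200), but a 44 mm opening and 8.5 N of lifted weight confirm the grip. The tape, offcut, blocks and pencil haven't moved. Placing it.

```bash
python3 - <<'E'
from rob import *
place(*bay(PT,-.0765),.081,.044)
w=pick(.6525,.0006,3.118,.080,40)
E
python3 shot.py a2
```

```text
joint travel 1.05
contact True
down t 17.53 tcp [0.4842 0.2819 0.0857] F [-1.3 -0.4  5.2] open 0.0437 g 74.3
up t 19.27 tcp [0.4841 0.2819 0.2894] F [-0.5  0.2 -0.7] open 0.0578 g 0.0
joint travel 0.84
gripped t 22.83 tcp [6.528e-01 6.000e-04 8.050e-02] F [-0.1 -0.4  4. ] open 0.0446 g 42.1
lifted t 24.03 tcp [0.6518 0.0008 0.2886] F [-0.8 -0.4 -1.2] open 0.0448 g 41.7
```

View pics/a2.png

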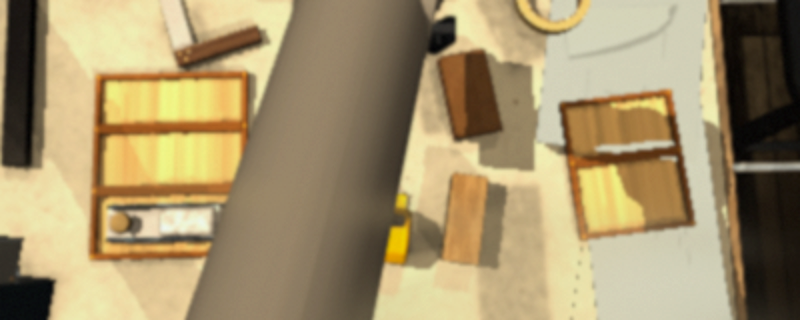

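The plane lies lengthwise in the widest bay, seen from (105,225) to about (230,225), and the offcut is held at 44.8 mm. Next I place the offcut, then do the tape.

```bash
python3 - <<'E'
from rob import *
place(*bay(PT,.007),.080,.0447)
w=pick(.4612,-.0065,2.995,.085,40)
place(*bay(PT,.0835),.085,w)
hover(.60,-.2,0)
E
python3 shot.py a3
```

```text
joint travel 0.94
contact True
down t 26.93 tcp [0.5678 0.2819 0.0845] F [-1.  -0.5  6.4] open 0.0443 g 42.4
up t 28.66 tcp [0.5676 0.2819 0.2895] F [ 0.4 -0.8 -1. ] open 0.0591 g 0.0
joint travel 1.24
gripped t 32.18 tcp [ 0.4614 -0.0064  0.0853] F [0.2 0.  5.5] open 0.0356 g 41.8
lifted t 33.36 tcp [ 0.4604 -0.0065  0.2889] F [-0.1  0.6 -3.7] open 0.0357 g 41.3
joint travel 1.33
contact True
down t 36.29 tcp [0.6442 0.2819 0.0894] F [-1.9  1.4  4.5] open 0.0352 g 41.9
up t 38.02 tcp [0.6442 0.2819 0.2896] F [ 0.7  0.3 -0.8] open 0.0496 g 0.0
joint travel 1.63
```

View pics/a3.png

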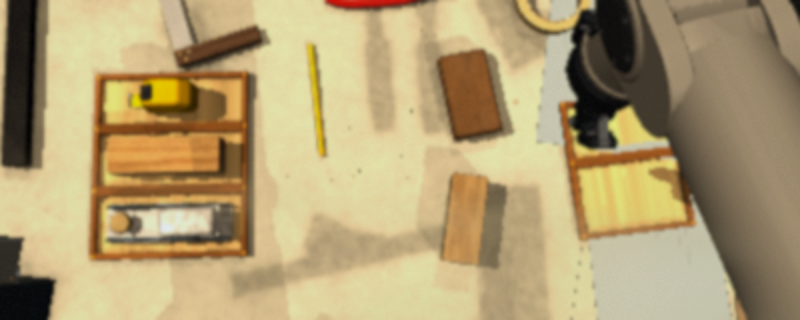

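The planing kit is complete: tape at (165,95), offcut at (165,155) and plane at (170,223), each in its bay. The sanding block at (470,93) and the pine block at (466,218) haven't been touched. Now the sanding kit.

```bash
python3 - <<'E'
from rob import *
w=pick(.6418,-.1074,.18,.076,40)
place(*bay(ST,-.0405),.076,w)
w=pick(.4804,-.0943,2.983,.080,40)
place(*bay(ST,.049),.080,w)
hover(.56,-.02,0)
E
cat > fin.py <<'E'
import cv2,numpy as np
from cell import camera
a,d=camera('top');b,e=camera('scene');np.savez('fin.npz',ti=a,td=d,si=b,sd=e)
A=cv2.resize(a[150:290,80:440],(720,280));B=cv2.resize(b[60:384,80:460],None,fx=.98,fy=.98)
o=np.zeros((600,720,3),np.uint8);o[:280]=A;o[280:280+B.shape[0],:B.shape[1]]=B
cv2.imwrite('pics/fin.png',cv2.convertScaleAbs(o,alpha=1.5))
E
python3 fin.py
```

```text
joint travel 1.4
gripped t 43.52 tcp [ 0.6423 -0.1074  0.0767] F [-0.7  0.   3.6] open 0.0609 g 44.7
lifted t 44.74 tcp [ 0.6411 -0.1075  0.2885] F [ 0.8 -0.7 -0.2] open 0.0612 g 44.3
joint travel 1.1
contact True
down t 47.44 tcp [ 0.5075 -0.3101  0.0807] F [-0.8  0.5  5.3] open 0.0613 g 45.1
up t 49.19 tcp [ 0.5073 -0.3101  0.2894] F [-0.5  0.2 -0.2] open 0.0748 g 0.0
joint travel 0.87
gripped t 52.27 tcp [ 0.4807 -0.0944  0.0804] F [0.6 0.1 4.7] open 0.0445 g 41.4
lifted t 53.47 tcp [ 0.4796 -0.0943  0.2889] F [ 0.2 -0.5 -1. ] open 0.0448 g 40.9
joint travel 0.96
contact True
down t 56.07 tcp [ 0.5964 -0.3008  0.0845] F [-1.4 -0.3  4.4] open 0.0445 g 41.5
up t 57.8 tcp [ 0.5964 -0.3008  0.2895] F [-0.6  0.6 -0.2] open 0.0589 g 0.0
joint travel 0.56
```

View pics/fin.png

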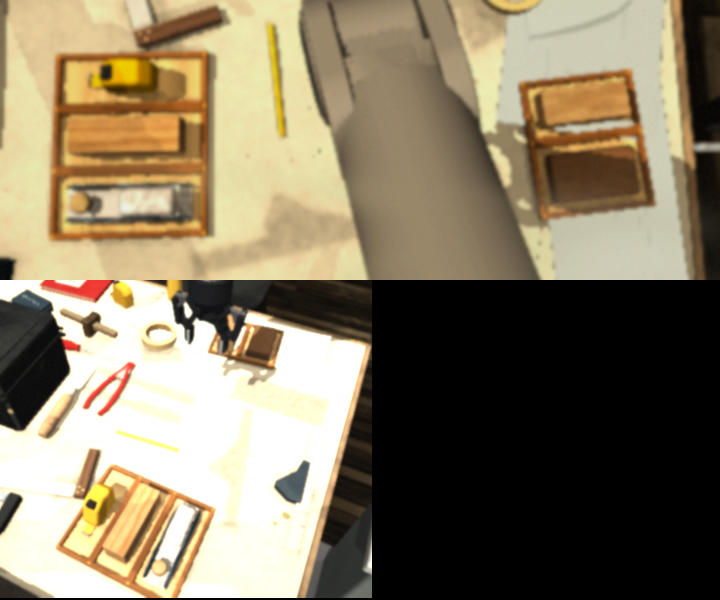

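All five are in their bays (top: pine block at (587,100), sanding block at (595,175)). I'll check positions and flatness in the tray frames before handing in.

Run:
```python
from rob import *
from vis import *
F=np.load('fin.npz')
P={n:cloud(n,F[k]).reshape(-1,3) for n,k in(('top','td'),('scene','sd'))}
for nm,T,bx,hw,hl in(('plane',PT,-.0765,.036,.092),('offcut',PT,.007,.0335,.092),('tape',PT,.0835,.029,.092),('sand',ST,-.0405,.042,.067),('pine',ST,.049,.0335,.067)):
    o,a=T;c,s=np.cos(a),np.sin(a)
    for n,p in P.items():
        L=(p[:,:2]-o)@np.array([[c,-s],[s,c]])-[bx,0]
        m=(abs(L[:,0])<hw+.01)&(abs(L[:,1])<hl+.01)&(p[:,2]>.02)&(p[:,2]<.09)
        if m.sum()<50: print(nm,n,'few',m.sum());continue
        zt=np.percentile(p[m,2],95);k=m&(p[:,2]>(.02 if nm in('plane','tape') else zt-.008))
        ce,sz,an=rect(L[k]);A=np.c_[L[k],np.ones(k.sum())];f=np.linalg.lstsq(A,p[k,2],rcond=None)[0]
        print(nm,n,'offset',ce.round(4),'size',np.round(sz,4),'ang-90',round(an-np.pi/2,3),'ztop',round(zt,3),'tilt',f[:2].round(3))
```

```text
plane top offset [-0.0009 -0.0007] size [0.0447 0.1533] ang-90 -0.014 ztop 0.051 tilt [-0.009 -0.124]
plane scene offset [-0.     -0.0019] size [0.0458 0.1556] ang-90 -0.002 ztop 0.052 tilt [ 0.049 -0.147]
offcut top offset [-0.0011  0.0004] size [0.0453 0.1407] ang-90 0.006 ztop 0.051 tilt [ 0.002 -0.001]
offcut scene offset [-0.0002 -0.0013] size [0.0458 0.1405] ang-90 -0.001 ztop 0.052 tilt [ 0.013 -0.003]
tape top offset [-0.0023 -0.0017] size [0.036  0.0677] ang-90 0.001 ztop 0.073 tilt [0.458 0.247]
tape scene offset [-0.0018 -0.0005] size [0.0365 0.0695] ang-90 0.018 ztop 0.074 tilt [ 0.578 -0.306]
sand top offset [-0.0012  0.0007] size [0.0617 0.1101] ang-90 -0.003 ztop 0.037 tilt [ 0.001 -0.004]
sand scene offset [-0.0005 -0.0005] size [0.062 0.116] ang-90 -0.002 ztop 0.038 tilt [ 0.003 -0.008]
pine top offset [-0.0016  0.0012] size [0.0452 0.1102] ang-90 -0.008 ztop 0.052 tilt [ 0.006 -0.001]
pine scene offset [0.0086 0.0075] size [0.0415 0.107 ] ang-90 0.22 ztop 0.052 tilt [ 0.004 -0.026]
```

```bash
python3 -c "
from cell import job;print(job.job_done())"
```

```text
the job is handed in; nothing more can be done
None
```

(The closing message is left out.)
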